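# Set the load carriage and add a slotted weight on an LED-driver load tester

## Robot

A 6-joint arm with a two-finger parallel gripper is mounted at the origin on the work surface. World frame = base frame: x ahead of the robot, y to its left, z up, the work surface at z = 0. Lengths are in mm, angles in rad, forces in N, time in s.
With the tool pointing down it reaches from about 300 to 775 mm from the base axis. Payload 14.6 kg.
Tool frame: the origin (TCP) lies midway between the tips of the shut fingers; the grasp point (between the pads) lies 19 mm behind it; z points along the fingers, y is the line along which they close (so a half turn about z gives the same grasp; the last joint's range is limited). The gripper opens to 94 mm and grips with 3 to 60 N. Pads are 16 mm wide; open, the fingers measure 119 mm over their backs; the gripper's body (75 mm by 177 mm) begins 78 mm behind the grasp point.
Start: joints at [-1.181, 0.3, 1.521, -0, 1.321, -0.067], TCP at [242.585, -493.601, 205.446] pointing down, gripper open.
Joint ranges: [-3.03, 3.03], [-0.79, 2.21], [0.23, 2.52], [-1.04, 4.18], [0, 3.07], [-2.55, 2.55]. Speed limits (rad/s): [2.22, 2.22, 2.57, 3.14, 3.14, 3.14].

## Interface

Orientations are given as [roll, pitch, yaw] about the fixed x, y, z axes, in that order (R = Rz(yaw) Ry(pitch) Rx(roll)).
In Python, from cell import manip gives the robot as it stands.
- The arm moves only by the shell command python3 -m creep 'ROWS' [OPENING] [FORCE]. ROWS is text: rows parted by semicolons, each of 6 numbers parted by spaces: the shift along the tool's x, y, z normalised to -1 to 1, where 1 is 4 cm, then the turn, a rotation vector about the tool's x, y, z normalised to -1 to 1, where 1 is pi rad. In form: dx dy dz ax ay az; .... A call has 1 to 20 rows; each row shifts and turns the commanded pose from where the row before left it, along the tool's axes as they then stand; what a row does not reach is not made up. A row lasts 1/8 s, in which the tool goes at most 62.5 mm and 10.7 degrees, less where a joint would pass 70% of its speed; a pose out of reach is approached as far as the arm can. A call with a number of a shift or a turn outside -1 to 1 is refused whole. A call with a gripper value outside its range is refused whole. OPENING is the closure, from 0 (fully open) to 1 (shut), set as the call begins (- or left out, the last holds). The fingers move at their own pace and stop on an object; FORCE is the grip in N (left out, the last holds). Time passes only in rows, so rows that do not move let the fingers close. It gives the time, the measured TCP pose, the force, the opening and the grip force at its end, in the units of the state.
- manip.read_state(): the state, without advancing time (a new reading comes with each control period).
- manip.camera(name): name is "side" or "top" or "wrist"; returns a dict with "color" (384x512x3 uint8, red, green, blue), "range_z" (384x512 float32, mm along the optical axis (not along the pixel's ray), 0 where there is no reading), "camera_matrix" (3x3 intrinsics, pixels), "T" (4x4, takes a point from camera to world coordinates). Camera axes: x right, y down, z forward; pixel columns grow to the right and rows downward; lengths in mm; the calibration is good to about 2 mm. The wrist camera is an equidistant fisheye: a pixel r from the principal point sees the ray r / f radians off the axis. A picture is of the moment at which its call begins.
- manip.sign_off(): hands the job in; it is judged then, once.
The state is a dict: "clock": time; "joints": joint angles; "qd": joint speeds; "effort": joint torques, N m; "eef_pos": TCP position; "eef_rot": TCP orientation; "wrist_force": force on the tool from outside, world axes, zero at the start; "moment": the same for the moment, N m; "finger_gap": finger opening in mm; "finger_force": force on a finger pad.
Only numpy, scipy, OpenCV 4.12 (cv2) and the standard library are available. Lean on these libraries where they do the work, as an engineer would, in place of code of your own. Each camera call takes 0.05 s, during which the arm holds its last target. There are 200 camera calls.

## Task

Set up the load test: slide the blue load carriage along its bar until its red pointer stands at the line on the yellow marker, and let it go there. Then slide the orange slotted weight sideways onto the carriage's stem and lower it flat onto the brass base weight, fully home around the stem, with its slot facing the opposite way to the base weight's slot, and leave it there. Leave the blue weight, the two loose drivers and the screwdriver where they are.

Things in the scene. Friction and masses are not known exactly. Their poses are not given: they have to be found in the camera images.
- rig: Fixed load tester: base plate 190 x 330 x 10 mm, round steel bar along its y axis (centre height 66 mm) between white end blocks 86 mm high, 150 mm either side of its middle; a driver lies fixed under the bar; a scale strip (top 64 mm high) runs 76 mm to the bar's +x side. Origin on the table under the bar's middle; x away from the robot (within 0.2 rad), y along the bar.
- carriage (a joint): Blue carriage along the bar, m: 0 with its stem 85 mm to -y of the rig's middle, growing to the rig's +y, stops at 0 and 0.17; stays where left, moves at about 7 N. Blue 44 mm block (top 80 mm high), round black plate 54 mm wide (top 88 mm), upright stem 10 mm in diameter, black round head 26 mm in diameter (142 to 160 mm high) to grip from above.
- head (a point): Centre of the black head on top of the carriage's stem, on the stem's axis, 151 mm above the table. Axes as the rig's. The head is wider than the weights' slots, so a weight cannot go on from above.
- pointer (a point): Tip of the carriage's red pointer (6 mm wide), 62 mm from the stem axis on the rig's +x side, height 68 mm, level with the stem along the bar. Axes as the rig's.
- mark (a point): Black line across the yellow marker (30 x 16 x 12 mm, clipped stiffly on the scale strip): a point in line with it, 68 mm high, 64 mm to the bar's +x side. Axes as the rig's: the carriage is right when pointer and mark agree along the rig's y. It lies 45 to 155 mm towards the rig's +y from the carriage's start.
- seat (a point): Centre of the top of the brass base weight, on the stem's axis, 106 mm above the table: the orange weight's origin belongs here. Between this level and the underside of the head are 36 mm of bare stem. Axes as the rig's.
- base_slot (a point): Mouth of the slot in the brass base weight (disc 56 mm in diameter, 18 mm thick, 15 mm slot), captive on the carriage's round plate: the point on its rim where the slot opens, at its top face, 28 mm from the stem axis. x points outwards along the slot, which faces the robot roughly (within 0.9 rad). It turns only stiffly.
- orange_weight: Loose orange slotted weight, about 0.6 kg: disc 84 mm in diameter and 18 mm thick with two parallel flats 64 mm apart, at its y = +32 and -32 mm, to grip it by. A slot 15 mm wide runs from the rim at +x to 7.5 mm past the centre. Origin at the centre of its underside, x towards the slot's mouth, z up. It starts flat on the table, in one of two places.
- blue_weight: Loose blue slotted weight of the same shape and size as the orange one, same axes; not wanted for this job, to be left alone.
- driver_a: Loose finished LED driver, white with orange ends, 160 x 44 x 30 mm, origin under its middle, x along its length; to be left alone.
- driver_b: Another loose LED driver of the same kind; to be left alone.
- screwdriver: Loose screwdriver lying on the table; to be left alone.
Not all that is in view belongs to the job. What is meant by the orange_weight is not green or purple, and is the larger of those in its own colour.

How it is judged (in metres and radians):
On the way:
1. the carriage stands still with its pointer within 5 mm of the mark, the orange weight not yet on the stem (y of pointer in the frame of mark between -0.005 and 0.005 m and velocity of joint carriage between -0.003 and 0.003 m/s and distance between the grasp point and head above 0.04 m and horizontal distance between orange_weight and seat above 0.05 m), for 0.2 s.
At the end, for the whole second after the job is handed in: Pointer within 5 mm of the mark along the bar; orange weight flat (0.06 rad) and at rest on the base weight (height within 3 mm), within 7 mm of the stem axis, its slot at least about 135 degrees from the base weight's (base slot mouth 20 mm or more on its closed side) (y of pointer in the frame of mark between -0.005 and 0.005 m and horizontal distance between orange_weight and seat below 0.007 m and z of orange_weight in the frame of seat between -0.003 and 0.003 m and angle between orange_weight's own z axis and vertical below 0.06 rad and x of base_slot in the frame of orange_weight below -0.02 m and linear speed of orange_weight below 0.01 m/s); the robot touches nothing.
It fails at once if the blue weight is moved more than 20 mm (distance of blue_weight from where it was at the start of the episode above 0.02 m).
It fails at once if a loose driver or the screwdriver is moved more than 30 mm (distance of any of driver_a, driver_b, screwdriver from where it was at the start of the episode above 0.03 m).
It also fails if it takes over 64 s, if anything falls off the work surface, if the arm or the gripper's body presses on something with over 40 N, if the wrist force passes 120 N, or if a joint passes its speed limit or range.

## Working session

There is one attempt and no reset: what is moved stays moved. The work goes in short steps, Python scripts to look and compute and a shell command to move; the robot and the scene stay as the last step left them, time stands still between calls to the robot, and variables do not carry over. Pictures are saved under pics/ and viewed, at most 10 in all, crops included, and the job is handed in when it is done.

```bash
ls; mkdir -p pics
python3 - <<'E'
from cell import manip
import cv2,numpy as np
for n in("side","top"):
    c=manip.camera(n); np.savez(f'{n}0.npz',**c)
    cv2.imwrite(f'pics/{n}0.png',cv2.cvtColor(c['color'],cv2.COLOR_RGB2BGR))
    print(n,np.round(c['camera_matrix'],1).tolist(),np.round(c['T'],3).tolist())
print(manip.read_state())
E
```

```text
pics
side [[348.6, 0.0, 256.3], [0.0, 348.6, 191.4], [0.0, 0.0, 1.0]] [[0.999, -0.019, 0.04, 503.055], [-0.042, -0.652, 0.757, -963.143], [0.012, -0.758, -0.652, 937.907], [0.0, 0.0, 0.0, 1.0]]
top [[400.0, 0.0, 263.8], [0.0, 400.0, 195.8], [0.0, 0.0, 1.0]] [[-0.021, -0.989, 0.146, 329.154], [-1.0, 0.023, 0.008, 7.823], [-0.011, -0.145, -0.989, 1399.453], [0.0, 0.0, 0.0, 1.0]]
{'clock': 0.1, 'joints': array([-1.18059365e+00,  3.00394509e-01,  1.52151554e+00, -1.62334087e-05,
        1.32069491e+00, -6.66182196e-02]), 'qd': array([-4.28053299e-05, -1.69919303e-03, -2.60289518e-03,  1.85472743e-04,
       -2.39712094e-04,  1.41885837e-03]), 'effort': array([ 1.12373880e-04, -5.32649803e+01, -3.53286982e+01,  7.09134294e-02,
        2.35031551e-02, -6.44852798e-05]), 'eef_pos': array([ 242.49908838, -493.39400729,  204.95606745]), 'eef_rot': array([-3.14058155e+00, -5.16984538e-05,  4.56824892e-01]), 'wrist_force': array([ 0.15555391, -0.00375915, -0.06896524]), 'moment': array([ 0.05103926, -0.01901389,  0.01308746]), 'finger_force': 0.0, 'finger_gap': 93.96716117517721}
```

View pics/side0.png

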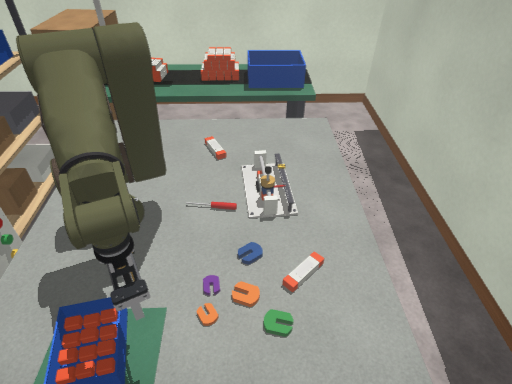

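View pics/top0.png

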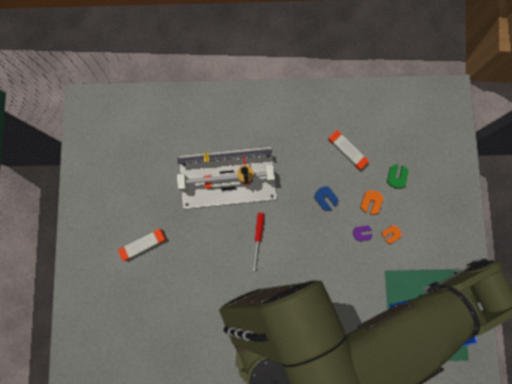

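The pictures show the rig at side (268,190) and top (227,178). Candidates for the orange weight:
- large orange: side (246,293), top (372,203)
- small orange: side (208,314), top (392,234)
- green: top (398,177)
- purple: top (362,233)
- blue: top (326,198)

By the description I choose the large orange one, and I'll check it in a close crop.

```bash
cat > h.py <<'E'
import numpy as np,cv2
from cell import manip
def load(n): return dict(np.load(f'{n}0.npz'))
def plane(c,uv,z):
    uv=np.atleast_2d(uv).astype(float);K=c['camera_matrix'];T=c['T']
    d=np.c_[(uv[:,0]-K[0,2])/K[0,0],(uv[:,1]-K[1,2])/K[1,1],np.ones(len(uv))]@T[:3,:3].T
    return T[:3,3]+d*((z-T[2,3])/d[:,2])[:,None]
def cloud(c):
    h,w=c['range_z'].shape;v,u=np.mgrid[:h,:w];K=c['camera_matrix'];z=c['range_z']
    p=np.stack([(u-K[0,2])/K[0,0]*z,(v-K[1,2])/K[1,1]*z,z],-1)
    return p@c['T'][:3,:3].T+c['T'][:3,3]
def hsv(c): return cv2.cvtColor(c['color'],cv2.COLOR_RGB2HSV)
def blobs(mask,amin=10):
    n,l,s,ce=cv2.connectedComponentsWithStats(mask.astype(np.uint8))
    return [(l==i,s[i,4],ce[i]) for i in range(1,n) if s[i,4]>=amin]
E
python3 - <<'E'
from h import *
t=load('top');s=load('side')
f=lambda c,x0,x1,y0,y1,w,h:cv2.resize(c['color'][y0:y1,x0:x1],(w,h),interpolation=cv2.INTER_CUBIC)
a=np.vstack([np.hstack([f(t,170,285,140,215,400,261),f(s,232,307,142,222,400,261)]),np.hstack([f(t,305,420,160,250,400,300),f(s,190,310,235,340,400,300)])])
cv2.imwrite('pics/crop1.png',a[:,:,::-1])
for n,c in(('top',t),('side',s)):
    H=hsv(c);P=cloud(c)
    for nm,lo,hi in(('orange',5,16),('yellow',20,32),('blue',100,125)):
        m=(H[...,0]>=lo)&(H[...,0]<=hi)&(H[...,1]>130)&(H[...,2]>60)
        for b,ar,ce in blobs(m,8):
            q=P[b];print(n,nm,ar,ce.round(1),np.median(q,0).round(),plane(c,ce,18)[0].round(1))
E
```

```text
top orange 1067 [112.5   2. ] [1798.  931. -726.] [1285.1  574.3   18. ]
top orange 8 [288.5   0. ] [1798. -144. -746.] [1274.3  -89.8   18. ]
top orange 1219 [493.   41.7] [ 1358. -1138.  -442.] [1086.  -835.9   18. ]
top orange 17 [476.2  24.7] [ 1540. -1150.  -628.] [1154.8 -780.8   18. ]
top orange 14 [469.1  32.5] [ 1542. -1150.  -705.] [1124.6 -751.8   18. ]
top orange 8 [504.9  59.4] [ 1275. -1202.  -503.] [1015.7 -871.5   18. ]
top orange 41 [497.2  64.3] [ 1276. -1199.  -558.] [ 997.3 -841.7   18. ]
top orange 13 [490.3  67.8] [ 1277. -1182.  -600.] [ 984.7 -815.4   18. ]
top orange 9 [491.   72.6] [ 1273. -1211.  -654.] [ 966.3 -816.    18. ]
top orange 39 [481.7  76.2] [ 1276. -1189.  -697.] [ 953.2 -780.9   18. ]
top orange 80 [334.2 135.9] [ 739. -235.   28.] [ 742.7 -236.4   18. ]
top orange 94 [362.  163.2] [ 639. -328.   27.] [ 640.8 -329.5   18. ]
top orange 11 [246.9 182.7] [576.  76.  35.] [580.4  77.1  18. ]
top orange 33 [207.7 185.1] [572. 212.  38.] [575.1 214.9  18. ]
top orange 367 [371.8 201.3] [ 506. -359.   17.] [ 504.7 -355.9   18. ]
top orange 212 [391.8
[... 1810 characters left out ...]
239 [104.8 366. ] [ 162. -584.   62.] [ 145.  -564.4   18. ]
side orange 527 [ 75.  372.2] [  96. -597.   64.] [  74.8 -576.9   18. ]
side yellow 16 [280.8 165.8] [666. 205.  70.] [675.2 276.2  18. ]
side yellow 27 [ 13.4 252.2] [-538.   99. -313.] [-262.5 -181.8   18. ]
side blue 239 [ 3.8 48.8] [-859. 1168.  226.] [-1271.9  1805.4    18. ]
side blue 2103 [275.5  68.6] [ 721. 1074.  114.] [ 746.3 1394.3   18. ]
side blue 230 [250.3 250.7] [ 528. -197.   16.] [ 526.2 -201.1   18. ]
side blue 1340 [ 69.5 331.6] [  35. -466.   60.] [  22.9 -468.5   18. ]
side blue 1147 [113.1 355.5] [ 177. -558.   46.] [ 159.1 -538.6   18. ]
side blue 51 [ 88.5 343.3] [  80. -496.    4.] [  85.1 -503.6   18. ]
```

View pics/crop1.png

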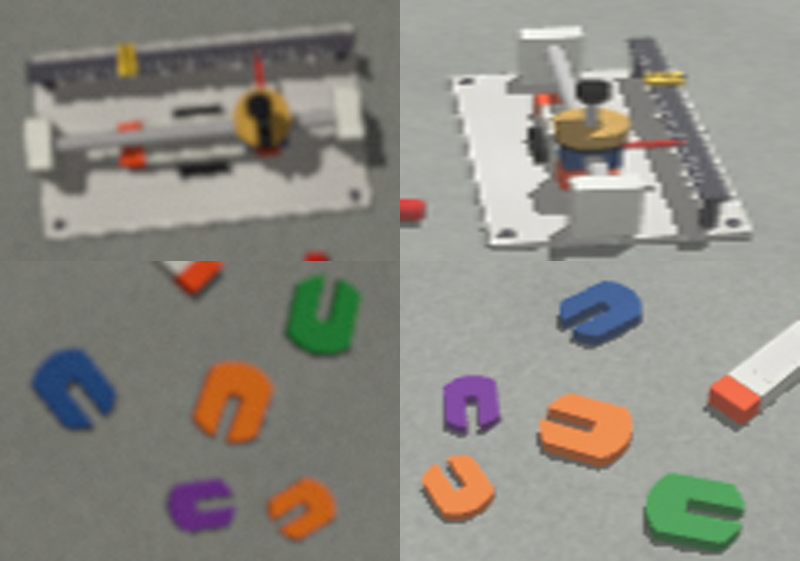

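The crop confirms the large orange weight (lower panels, about (235,400) and (585,430)), with its slot opening towards the robot. The small orange one is lower down, at (300,508) and (458,488). Next I measure the rig and the weight from both views.

Run:
```python
from h import *
for n in('top','side'):
    c=load(n);P=cloud(c);H=hsv(c)
    reg=(P[...,0]>480)&(P[...,0]<740)&(P[...,1]>-60)&(P[...,1]<330)
    m=reg&(P[...,2]>147)&(P[...,2]<175); print(n,'head',m.sum(),P[m].mean(0).round(1),P[m].min(0).round(),P[m].max(0).round())
    v,u=np.where(m);print('  uv',u.mean(),v.mean(),plane(c,[u.mean(),v.mean()],160).round(1))
    m=reg&(H[...,2]>150)&(H[...,1]<60)&(P[...,2]>76)&(P[...,2]<95)
    for b,a,ce in blobs(m,15): print('  block',a,ce.round(1),P[b].mean(0).round(1))
    m=reg&(H[...,0]>=18)&(H[...,0]<=32)&(H[...,1]>130)&(H[...,2]>60)&(P[...,2]<90)
    for b,a,ce in blobs(m,8): print('  marker',a,ce.round(1),P[b].mean(0).round(1),plane(c,ce,74).round(1))
    # weight
    m=(H[...,0]>=5)&(H[...,0]<=16)&(H[...,1]>130)&(H[...,2]>60)&(np.hypot(P[...,0]-506,P[...,1]+360)<70)&(P[...,2]>13 if n=='side' else True)
    b=max(blobs(m),key=lambda q:q[1])
    ct=max(cv2.findContours(b[0].astype(np.uint8),0,1)[0],key=len)[:,0]
    w=plane(c,ct,18)[:,:2]; (cx,cy),r=cv2.minEnclosingCircle(w.astype(np.float32))
    full=np.zeros(b[0].shape,np.uint8);cv2.fillPoly(full,[cv2.convexHull(ct)],1)
    s=(full>0)&~b[0]; bs=max(blobs(s,1),key=lambda q:q[1]);sc=plane(c,bs[2],18)[0,:2]
    print('  weight c',round(cx,1),round(cy,1),'r',round(r,1),'slot c',sc.round(1),bs[1],'yaw',np.arctan2(sc[1]-cy,sc[0]-cx).round(3))
w=manip.camera('wrist')
print(np.round(w['T'],3).tolist(),w['camera_matrix'].round(1).tolist())
```

```text
top head 51 [597.5  80.  158.5] [586.  69. 150.] [609.  91. 164.]
  uv 243.58823529411765 169.52941176470588 [[597.2  79.9 160. ]]
  block 104 [269.4 171.9] [603.4  -2.   84.6]
  block 105 [180.5 180.6] [580.7 296.3  84.5]
  marker 39 [205.9 157. ] [663.5 213.2  69.2] [[662.4 212.5  74. ]]
  marker 10 [243.7 177.4] [586.3  84.1  86.4] [[588.7  84.9  74. ]]
  weight c 503.3 -354.7 r 43.0 slot c [ 485.3 -347.8] 49 yaw 2.774
side head 37 [599.3  72.5 155.4] [589.  62. 148.] [611.  89. 160.]
  uv 267.81081081081084 169.0 [[598.7  66.4 160. ]]
  block 37 [260.6 152. ] [585.  290.9  83.3]
  block 60 [270.3 197.6] [605.6  -7.7  84.2]
  marker 16 [280.8 165.8] [665.4 206.   70.1] [[664.7 200.7  74. ]]
  weight c 507.9 -361.3 r 42.9 slot c [ 491.9 -355.5] 64 yaw 2.793
[[0.441, -0.866, -0.237, 312.114], [-0.898, -0.426, -0.114, -460.025], [-0.002, 0.263, -0.965, 383.443], [0.0, 0.0, 0.0, 1.0]] [[297.3, 0.0, 259.2], [0.0, 297.3, 196.3], [0.0, 0.0, 1.0]]
```

```bash
python3 -m creep '0 0 -1 0 0 .0404; 0 0 -1 0 0 .0404; 0 0 -1 0 0 .0404; .616 -.946 0 0 0 0; .616 -.946 0 0 0 0; .616 -.946 0 0 0 0; .616 -.946 0 0 0 0; .616 -.946 0 0 0 0; .616 -.946 0 0 0 0; .616 -.946 0 0 0 0; .616 -.946 0 0 0 0; .616 -.946 0 0 0 0; .616 -.946 0 0 0 0; .616 -.946 0 0 0 0; .616 -.946 0 0 0 0; .616 -.946 .6 0 0 0; .616 -.946 .6 0 0 0; .616 -.946 .6 0 0 0; .616 -.946 .6 0 0 0; 0 0 0 0 0 0' 0
python3 - <<'E'
from h import *
c=manip.camera('wrist');np.savez('wrist0.npz',**c);s=manip.read_state();print(s['eef_pos'],s['eef_rot'],s['clock'])
cv2.imwrite('pics/w0.png',c['color'][:,:,::-1])
E
```

```text
clock: 2.65
eef_pos: [589.3, 142.1, 226.3]
eef_rot: [3.141, 0.005, 0.079]
wrist_force: [0.6, -0.5, 0.6]
finger_gap: 94.3
finger_force: 0.0
[589.40693052 140.80325395 227.98867338] [3.14128742e+00 2.62809285e-03 7.76888984e-02] 2.7
```

View pics/w0.png

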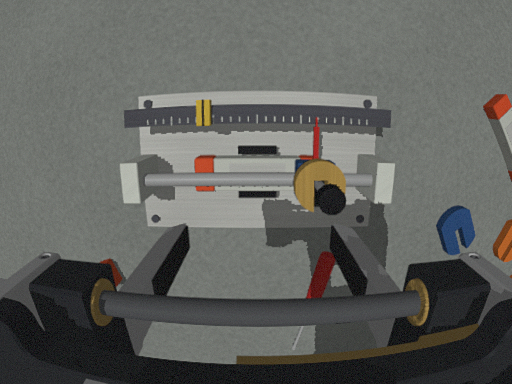

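The wrist view shows the marker at (203,112) with a black line down its middle, the pointer tip at about (318,120), the head at (331,199), and the base weight with its slot opening downwards near (313,203). Now to measure these.

```bash
cat >> h.py <<'E'
def wrays(c,uv):
    uv=np.atleast_2d(uv).astype(float);K=c['camera_matrix']
    x=(uv[:,0]-K[0,2])/K[0,0];y=(uv[:,1]-K[1,2])/K[1,1];r=np.hypot(x,y)+1e-9
    d=np.c_[x/r*np.sin(r),y/r*np.sin(r),np.cos(r)]
    return d@c['T'][:3,:3].T
def wplane(c,uv,z):
    d=wrays(c,uv);o=c['T'][:3,3];return o+d*((z-o[2])/d[:,2])[:,None]
E
python3 - <<'E'
from h import *
c=dict(np.load('wrist0.npz'));H=hsv(c)
h,w=H.shape[:2];v,u=np.mgrid[:h,:w]
def show(n,m,z):
    for b,a,ce in blobs(m,12): print(n,a,ce.round(1),wplane(c,ce,z)[0].round(1))
ye=(H[...,0]>=15)&(H[...,0]<=32)&(H[...,1]>120)&(H[...,2]>60)&(v<225)
show('yellow',ye&(v<130),75)
mk=ye&(v<130);ys,xs=np.where(mk);print('marker bbox',xs.min(),xs.max(),ys.min(),ys.max(),wplane(c,[[xs.mean(),ys.mean()]],76).round(1))
br=ye&(v>150)&(u>280)&(u<360)
show('brass',br,106)
red=((H[...,0]<4)|(H[...,0]>174))&(H[...,1]>130)&(H[...,2]>70)&(v<165)&(u>305)&(u<330)
show('red',red,68);ys,xs=np.where(red)
for y in sorted(set(ys))[:6]: print(y,xs[ys==y].mean(),wplane(c,[xs[ys==y].mean(),y],68)[0].round(1))
dark=(H[...,2]<50)&(abs(u-331)<25)&(abs(v-199)<25)
show('head',dark,160)
wh=(H[...,2]>150)&(H[...,1]<50)&(v>155)&(v<210)&((u<150)|(u>365))
show('blocks',wh,86)
cv2.imwrite('pics/w0c.png',cv2.resize(c['color'][80:230,180:380],(800,600),interpolation=cv2.INTER_CUBIC)[:,:,::-1])
E
```

```text
yellow 155 [198.5 112.5] [667.  215.7  75. ]
yellow 188 [206.8 112.3] [667.6 206.3  75. ]
marker bbox 196 210 100 125 [[667.3 210.4  76. ]]
brass 1448 [315.6 179.8] [607.   84.7 106. ]
red 186 [315.8 140.6] [645.   81.7  68. ]
117 316.0 [672.   84.2  68. ]
118 316.0 [670.9  84.1  68. ]
119 316.0 [669.7  84.   68. ]
120 316.5 [668.7  83.3  68. ]
121 316.5 [667.5  83.2  68. ]
122 316.5 [666.4  83.1  68. ]
head 726 [329.7 199.2] [601.9  81.4 160. ]
blocks 667 [129.5 182.5] [583.9 294.4  86. ]
blocks 693 [384.2 182.5] [607.3  -2.7  86. ]
blocks 50 [147.4 203.4] [560.1 271.7  86. ]
```

View pics/w0c.png

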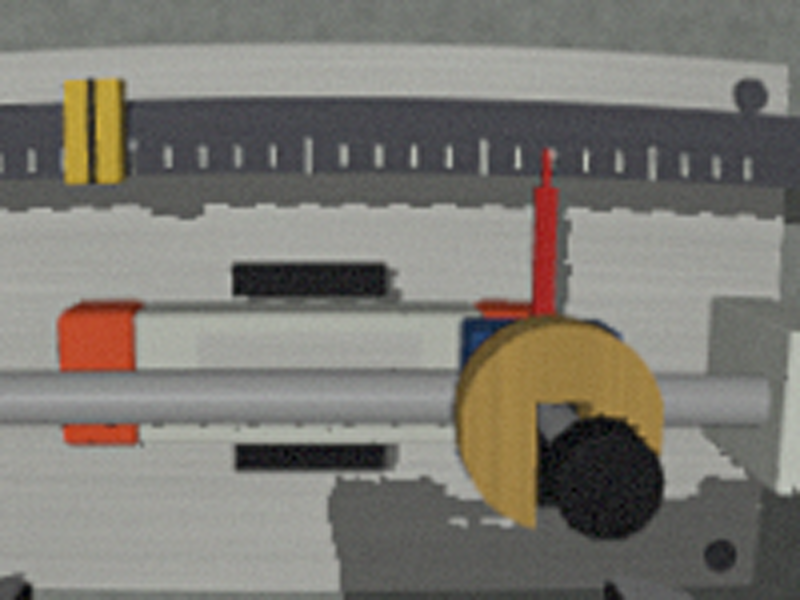

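```bash
python3 -m creep '.095 .78 0 0 0 0; .095 .78 0 0 0 0; 0 0 .8 0 0 0; 0 0 .8 0 0 0; 0 0 .8 0 0 0; 0 0 0 0 0 0; 0 0 0 0 0 0' 0
python3 -m creep '0 0 0 0 0 0; 0 0 0 0 0 0; 0 0 0 0 0 0; 0 0 0 0 0 0; 0 0 0 0 0 0; 0 0 0 0 0 0' 1 20
cat > meas.py <<'E'
from h import *
def meas(name):
    c=manip.camera('wrist');np.savez(name+'.npz',**c);H=hsv(c);h,w=H.shape[:2];v,u=np.mgrid[:h,:w]
    ye=(H[...,0]>=15)&(H[...,0]<=32)&(H[...,1]>120)&(H[...,2]>60)
    P=np.zeros((h,w,3));vv=v.ravel();P=wplane(c,np.c_[u.ravel(),vv],74).reshape(h,w,3)
    mk=ye&(np.hypot(P[...,0]-667,P[...,1]-210)<25)
    bl=blobs(mk,12);print('marker blobs',[(a,ce.round(1).tolist()) for _,a,ce in bl])
    bl=sorted(bl,key=lambda q:-q[1])[:2];mc=np.mean([b[2] for b in bl],0)
    red=((H[...,0]<4)|(H[...,0]>174))&(H[...,1]>130)&(H[...,2]>70)
    n=np.array([-.0785,.997]);e=np.array([.997,.0785])
    Q=wplane(c,np.c_[u.ravel(),vv],68).reshape(h,w,3)[...,:2]
    off=(Q-[602,79.3])@e
    r=red&(off>42)&(off<65)
    for b,a,ce in blobs(r,15):
        p=wplane(c,ce,68)[0,:2];print('red',a,ce.round(1),p.round(1),'d to mark(z68,z74):',[round(float((wplane(c,mc,z)[0,:2]-p)@n),1) for z in(68,74)])
    s=manip.read_state();print(s['clock'],s['eef_pos'].round(1),s['eef_rot'].round(3),s['wrist_force'].round(1))
E
python3 - <<'E'
from meas import *
meas('w1')
c=dict(np.load('wrist0.npz'));p=wplane(c,[(314.25,180.5),(314.25,211.7)],106);print(p.round(1),np.arctan2(*(p[1]-p[0])[1::-1]))
E
```

```text
clock: 3.58
eef_pos: [602.6, 77.9, 135.5]
eef_rot: [3.142, -0.002, 0.075]
wrist_force: [-0.8, 1.5, 0.4]
finger_gap: 94.0
finger_force: 0.0
clock: 4.32
eef_pos: [602.0, 78.4, 133.4]
eef_rot: [-3.142, 0.0, 0.076]
wrist_force: [0.4, -0.9, 0.5]
finger_gap: 37.3
finger_force: 0.0
marker blobs [(np.int32(378), [118.3, 125.8]), (np.int32(207), [107.8, 126.9])]
red 164 [259.  147.6] [654.2  82.5] d to mark(z68,z74): [128.9, 125.7]
4.375 [602.   78.4 133.4] [3.142 0.    0.076] [-0.1  0.3 -0.3]
[[606.2  86.1 106. ]
 [572.2  81.7 106. ]] -3.0132691988026186
```

```bash
python3 -m creep '0 0 0 0 0 0; 0 0 0 0 0 0; 0 0 0 0 0 0' 1 20
python3 -m creep '0 -.4 0 0 0 0; 0 -.4 0 0 0 0; 0 -.4 0 0 0 0; 0 -.4 0 0 0 0; 0 -.4 0 0 0 0; 0 -.4 0 0 0 0; 0 -.4 0 0 0 0; 0 -.25 0 0 0 0; 0 0 0 0 0 0; 0 0 0 0 0 0'
python3 -c "
from meas import *
meas('w2')"
```

```text
clock: 4.75
eef_pos: [602.0, 78.4, 133.4]
eef_rot: [-3.142, 0.0, 0.076]
wrist_force: [-0.2, 0.5, -0.1]
finger_gap: 25.5
finger_force: 20.0
clock: 6.0
eef_pos: [592.5, 200.6, 133.4]
eef_rot: [-3.14, 0.0, 0.076]
wrist_force: [-1.4, 5.7, 0.7]
finger_gap: 25.6
finger_force: 20.0
marker blobs [(np.int32(327), [247.0, 119.9]), (np.int32(323), [257.9, 120.2])]
red 144 [259.  149.2] [643.3 204.7] d to mark(z68,z74): [5.2, 5.1]
6.05 [592.5 200.6 133.4] [-3.14   0.     0.076] [-3.3  5.5  0.8]
```

```bash
python3 -m creep '0 -.064 0 0 0 0; 0 -.064 0 0 0 0; 0 0 0 0 0 0; 0 0 0 0 0 0'
python3 -c "
from meas import *
meas('w3')"
```

```text
clock: 6.55
eef_pos: [592.2, 204.2, 133.4]
eef_rot: [3.14, 0.001, 0.076]
wrist_force: [-4.1, -5.4, 2.9]
finger_gap: 25.2
finger_force: 20.0
marker blobs [(np.int32(326), [251.0, 119.7]), (np.int32(333), [262.0, 119.9])]
red 146 [259.  149.1] [643.1 208. ] d to mark(z68,z74): [1.9, 1.9]
6.6 [592.2 204.2 133.4] [3.14e+00 1.00e-03 7.60e-02] [-3.7 -4.4  2.3]
```

```bash
python3 -m creep '0 -.055 0 0 0 0; 0 0 0 0 0 0; 0 0 0 0 0 0'
python3 -c "
from meas import *
meas('w4')"
python3 -m creep '0 0 0 0 0 0; 0 0 0 0 0 0; 0 0 0 0 0 0; 0 0 0 0 0 0; 0 0 0 0 0 0; 0 0 0 0 0 0; 0 0 -.8 0 0 0; 0 0 -.8 0 0 0; 0 0 -.8 0 0 0; 0 0 0 0 0 0; 0 0 0 0 0 0' 0
python3 - <<'E'
from meas import *
meas('w5')
c=dict(np.load('w5.npz'))
cv2.imwrite('pics/w5c.png',cv2.resize(c['color'][80:230,180:380],(800,600),interpolation=cv2.INTER_CUBIC)[:,:,::-1])
E
```

```text
clock: 6.98
eef_pos: [592.0, 206.2, 133.4]
eef_rot: [3.14, 0.001, 0.075]
wrist_force: [-4.5, -5.6, 2.0]
finger_gap: 25.4
finger_force: 20.0
marker blobs [(np.int32(325), [254.0, 119.9]), (np.int32(324), [264.8, 119.8])]
red 145 [259.  149.1] [642.9 210.1] d to mark(z68,z74): [-0.4, -0.4]
7.025 [592.  206.2 133.4] [3.14e+00 1.00e-03 7.50e-02] [-3.3 -5.7  2.2]
clock: 8.4
eef_pos: [591.9, 207.3, 228.4]
eef_rot: [3.141, 0.001, 0.076]
wrist_force: [0.0, 0.3, -0.3]
finger_gap: 94.2
finger_force: 0.0
marker blobs [(np.int32(158), [256.5, 118.7]), (np.int32(179), [264.0, 118.7])]
red 76 [260.  139.9] [643.  210.3] d to mark(z68,z74): [-0.4, -0.4]
8.45 [591.8 207.2 228.2] [3.141e+00 2.000e-03 7.600e-02] [ 0.1 -0.9 -0.3]
```

View pics/w5c.png

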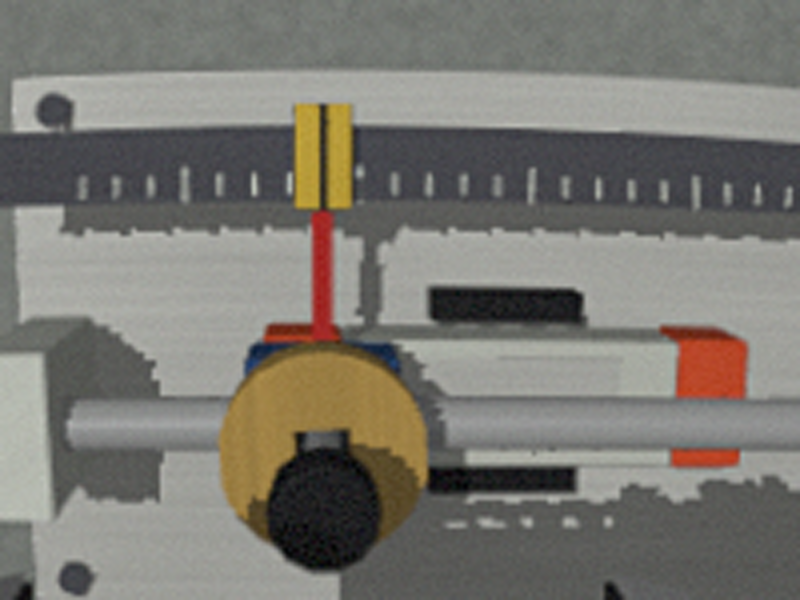

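The carriage stands at the mark: the pointer at (321,215) lines up with the line at (323,150), and the measured offset is -0.4 mm. The base slot opens straight towards the robot behind the head, at (322,440). Now to the weight.

```bash
python3 -m creep '-.226 .993 0 0 0 0; -.226 .993 0 0 0 0; -.226 .993 0 0 0 0; -.226 .993 0 0 0 0; -.226 .993 0 0 0 0; -.226 .993 0 0 0 0; -.226 .993 0 0 0 0; -.226 .993 0 0 0 0; -.226 .993 0 0 0 0; -.226 .993 0 0 0 0; -.226 .993 0 0 0 0; -.226 .993 0 0 0 0; -.226 .993 0 0 0 0; -.226 .993 0 0 0 0; 0 0 .4 0 0 .0459; 0 0 .4 0 0 .0459; 0 0 .4 0 0 .0459; 0 0 0 0 0 0; 0 0 0 0 0 0' 0
cat > mw.py <<'E'
from h import *
def mw(name,z,cx,cy):
    c=manip.camera('wrist');np.savez(name+'.npz',**c);H=hsv(c);h,w=H.shape[:2];v,u=np.mgrid[:h,:w]
    P=wplane(c,np.c_[u.ravel(),v.ravel()],z).reshape(h,w,3)
    m=(H[...,0]>=5)&(H[...,0]<=17)&(H[...,1]>130)&(H[...,2]>60)&(np.hypot(P[...,0]-cx,P[...,1]-cy)<65)
    b=max(blobs(m),key=lambda q:q[1])
    ct=max(cv2.findContours(b[0].astype(np.uint8),0,1)[0],key=len)[:,0]
    q=P[ct[:,1],ct[:,0],:2];(x,y),r=cv2.minEnclosingCircle(q.astype(np.float32))
    full=np.zeros(b[0].shape,np.uint8);cv2.fillPoly(full,[cv2.convexHull(ct)],1)
    s=cv2.morphologyEx(((full>0)&~b[0]).astype(np.uint8),cv2.MORPH_OPEN,np.ones((3,3)))>0
    for bs in blobs(s,5):
        sc=P[bs[0]][:,:2].mean(0);print('slot',bs[1],sc.round(1),'yaw',np.arctan2(sc[1]-y,sc[0]-x).round(3))
    rc=cv2.minAreaRect(q.astype(np.float32))
    print('circle',round(x,1),round(y,1),round(r,1),'rect',np.round(rc[0],1),np.round(rc[1],1),round(rc[2],1))
    s=manip.read_state();print(s['clock'],s['eef_pos'].round(1),s['eef_rot'].round(3))
    cv2.imwrite('pics/'+name+'.png',c['color'][:,:,::-1])
E
python3 -c "
from mw import *
mw('m1',18,507,-358)"
```

```text
clock: 10.82
eef_pos: [508.3, -356.7, 181.7]
eef_rot: [3.142, -0.0, -0.353]
wrist_force: [-0.4, 0.9, 0.3]
finger_gap: 94.2
finger_force: 0.0
slot 459 [ 491.3 -351.6] yaw 2.767
circle 507.1 -357.8 42.2 rect [ 507.3 -358.3] [63.7 82.6] 66.6
10.875 [ 508.4 -356.8  182. ] [ 3.141e+00 -1.000e-03 -3.540e-01]
```

View pics/m1.png

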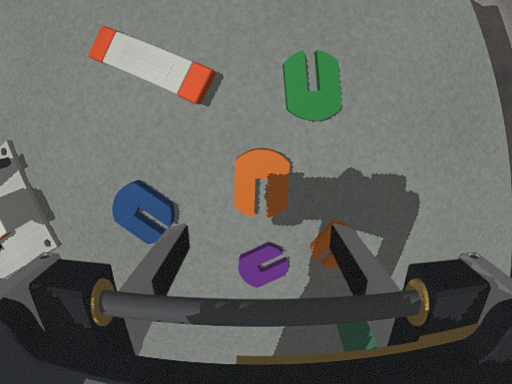

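The orange weight is at (262,183), with its slot opening down the image, and there is free room for the fingers on both flats (left of 235, right of 290). Grasp it.

```bash
python3 -m creep '-.02 .04 .86 0 0 .01; 0 0 .86 0 0 0; 0 0 .86 0 0 0; 0 0 .86 0 0 0; 0 0 .86 0 0 0; 0 0 .16 0 0 0; 0 0 0 0 0 0; 0 0 0 0 0 0' 0
python3 -m creep '0 0 0 0 0 0; 0 0 0 0 0 0; 0 0 0 0 0 0; 0 0 0 0 0 0; 0 0 0 0 0 0; 0 0 0 0 0 0' 1 45
```

```text
clock: 11.88
eef_pos: [507.7, -358.6, 4.8]
eef_rot: [3.141, -0.002, -0.388]
wrist_force: [-0.1, 0.1, 0.4]
finger_gap: 94.4
finger_force: 0.0
clock: 12.62
eef_pos: [506.9, -358.1, 3.2]
eef_rot: [3.141, -0.0, -0.388]
wrist_force: [-1.5, -0.6, 2.8]
finger_gap: 63.7
finger_force: 45.0
```

```bash
python3 -m creep '0 0 -.5 0 0 0; 0 0 -1 0 0 0; 0 0 -1 0 0 0; 0 0 -1 0 0 0; 0 0 -1 0 0 0; 0 0 -1 0 0 0; -.43 -.977 0 0 0 0; -.43 -.977 0 0 0 0; -.43 -.977 0 0 0 0; -.43 -.977 0 0 0 0; -.43 -.977 0 0 0 0; -.43 -.977 0 0 0 0; -.43 -.977 0 0 0 0; -.43 -.977 0 0 0 0; -.43 -.977 0 0 0 0; -.43 -.977 0 0 0 0; -.43 -.977 0 0 0 0; -.43 -.977 0 0 0 0; -.43 -.977 0 0 0 0'
python3 -m creep '0 0 0 0 0 -.0576; 0 0 0 0 0 -.0576; 0 0 0 0 0 -.0576; 0 0 0 0 0 -.0576; 0 0 0 0 0 -.0576; 0 0 0 0 0 -.0576; 0 0 0 0 0 -.0576; 0 0 0 0 0 -.0576; 0 0 0 0 0 -.0576; 0 0 0 0 0 -.0576; 0 0 0 0 0 -.0576; 0 0 0 0 0 -.0576; 0 0 0 0 0 -.0576; 0 0 0 0 0 -.0576; 0 0 0 0 0 -.0576; 0 0 0 0 0 -.0576; 0 0 0 0 0 -.0576; 0 0 0 0 0 -.0576; 0 0 0 0 0 -.0576; 0 0 0 0 0 -.0576'
python3 -m creep '0 0 0 0 0 0; 0 0 0 0 0 0'
python3 - <<'E'
from h import *
c=manip.camera('wrist');np.savez('p1.npz',**c)
s=manip.read_state();print(s['clock'],s['eef_pos'].round(1),s['eef_rot'].round(3),s['joints'].round(2))
d=manip.camera('side');np.savez('p1s.npz',**d);t=manip.camera('top');np.savez('p1t.npz',**t)
cv2.imwrite('pics/p1.png',np.hstack([cv2.resize(c['color'],(400,300)),cv2.resize(d['color'][110:240,190:345],(400,300),interpolation=cv2.INTER_CUBIC)])[:,:,::-1])
E
```

```text
clock: 15.0
eef_pos: [491.5, 198.3, 223.8]
eef_rot: [-3.141, 0.0, -0.388]
wrist_force: [0.1, -0.2, -5.1]
finger_gap: 63.3
finger_force: 45.0
clock: 17.5
eef_pos: [491.7, 196.9, 223.7]
eef_rot: [3.141, -0.0, -3.046]
wrist_force: [-0.2, -0.2, -5.7]
finger_gap: 63.5
finger_force: 45.0
clock: 17.75
eef_pos: [492.0, 196.9, 223.4]
eef_rot: [3.142, 0.0, -3.056]
wrist_force: [-0.3, 0.0, -5.2]
finger_gap: 63.5
finger_force: 45.0
17.8 [492.  196.9 223.3] [ 3.142  0.    -3.055] [ 0.31  0.24  1.55  0.    1.35 -1.35]
```

View pics/p1.png

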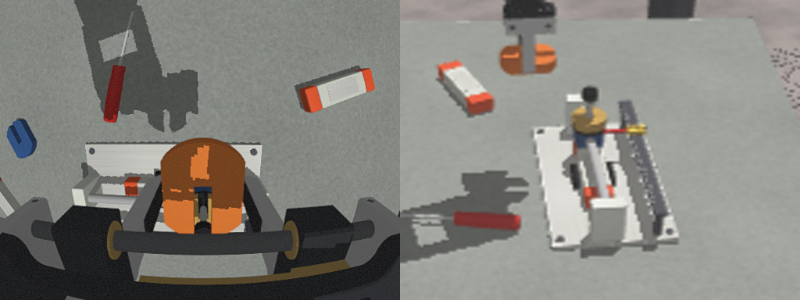

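The weight is held flat, with its slot facing the rig, and is in line with the stem. Lower it to the bare-stem level, then slide it in.

```bash
python3 -m creep '0 .02 .87 0 0 0; 0 0 .87 0 0 0; 0 0 .87 0 0 0; 0 0 0 0 0 0; -.4 0 0 0 0 0; -.4 0 0 0 0 0; -.4 0 0 0 0 0; 0 0 0 0 0 0; 0 0 0 0 0 0'
python3 -c "
from h import *
s=manip.read_state();print(s['eef_pos'].round(1),s['eef_rot'].round(3))
c=manip.camera('wrist');cv2.imwrite('pics/p2.png',cv2.resize(c['color'][130:330,130:390],(780,600),interpolation=cv2.INTER_CUBIC)[:,:,::-1])"
```

```text
clock: 19.02
eef_pos: [539.7, 202.1, 119.5]
eef_rot: [3.141, 0.001, -3.052]
wrist_force: [-0.7, 0.6, -5.8]
finger_gap: 63.8
finger_force: 45.0
[539.7 202.1 119.5] [ 3.141e+00  1.000e-03 -3.052e+00]
```

View pics/p2.png

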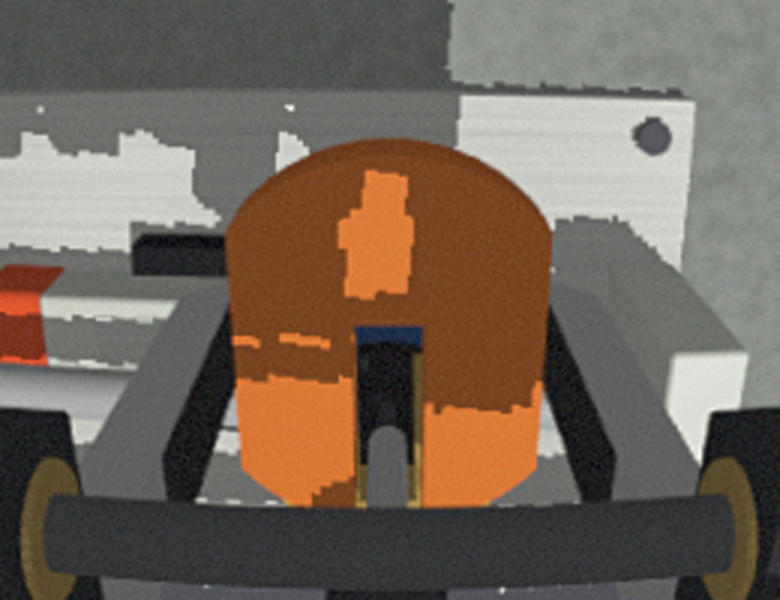

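The stem at (388,460) is entering the slot (357–422) centrally. Slide it home.

```bash
python3 -m creep '-.3 0 0 0 0 0; -.3 0 0 0 0 0; -.3 0 0 0 0 0; -.2 0 0 0 0 0; -.1 0 0 0 0 0; -.1 0 0 0 0 0; 0 0 0 0 0 0; 0 0 0 0 0 0; 0 0 0 0 0 0'
python3 -c "
from h import *
s=manip.read_state();print(s['eef_pos'].round(1),s['wrist_force'].round(1))
c=manip.camera('wrist');np.savez('p3.npz',**c);cv2.imwrite('pics/p3.png',cv2.resize(c['color'][130:330,130:390],(780,600),interpolation=cv2.INTER_CUBIC)[:,:,::-1])"
```

```text
clock: 20.2
eef_pos: [589.7, 206.5, 118.3]
eef_rot: [-3.141, -0.005, -3.052]
wrist_force: [-13.4, -3.0, -0.9]
finger_gap: 63.5
finger_force: 45.0
[589.7 206.5 118.3] [-13.4  -3.   -0.9]
```

Light contact at the end of the slot (13 N). Back off to the centre and lower.

```bash
python3 -m creep '.11 0 0 0 0 0; 0 0 0 0 0 0; 0 0 .1 0 0 0; 0 0 .1 0 0 0; 0 0 .03 0 0 0; 0 0 0 0 0 0; 0 0 0 0 0 0'
```

```text
clock: 21.12
eef_pos: [587.3, 206.3, 109.5]
eef_rot: [3.142, 0.0, -3.052]
wrist_force: [0.1, 0.1, -6.2]
finger_gap: 63.9
finger_force: 45.0
```

```bash
python3 -m creep '0 0 .025 0 0 0; 0 0 0 0 0 0; 0 0 0 0 0 0'; python3 -m creep '0 0 .02 0 0 0; 0 0 0 0 0 0; 0 0 0 0 0 0'
```

```text
clock: 21.5
eef_pos: [587.5, 206.3, 109.1]
eef_rot: [3.141, 0.001, -3.052]
wrist_force: [-3.6, -1.7, 5.7]
finger_gap: 63.6
finger_force: 45.0
clock: 21.88
eef_pos: [587.5, 206.3, 109.1]
eef_rot: [3.141, 0.001, -3.052]
wrist_force: [-6.9, -2.1, 11.7]
finger_gap: 63.4
finger_force: 45.0
```

Seated at the expected height. Release, go straight up, and check.

```bash
python3 -m creep '0 0 0 0 0 0; 0 0 0 0 0 0; 0 0 0 0 0 0; 0 0 0 0 0 0; 0 0 0 0 0 0; 0 0 0 0 0 0; 0 0 -.5 0 0 0; 0 0 -.9 0 0 0; 0 0 -.9 0 0 0; 0 0 -.9 0 0 0; 0 0 0 0 0 0; 0 0 0 0 0 0' 0
python3 - <<'E'
from h import *
s=manip.read_state();print(s['eef_pos'].round(1),s['wrist_force'].round(1))
w=manip.camera('wrist');d=manip.camera('side');t=manip.camera('top')
np.savez('f_w.npz',**w);np.savez('f_s.npz',**d)
f=lambda a,x0,x1,y0,y1:cv2.resize(a['color'][y0:y1,x0:x1],(400,500),interpolation=cv2.INTER_CUBIC)
cv2.imwrite('pics/f.png',np.hstack([f(w,180,340,130,330),f(d,235,315,125,225)])[:,:,::-1])
E
```

```text
clock: 23.38
eef_pos: [587.0, 206.1, 234.7]
eef_rot: [-3.141, -0.001, -3.052]
wrist_force: [0.5, -0.6, -0.2]
finger_gap: 94.2
finger_force: 0.0
[587.  206.1 234.7] [ 0.5 -0.6 -0.2]
```

View pics/f.png

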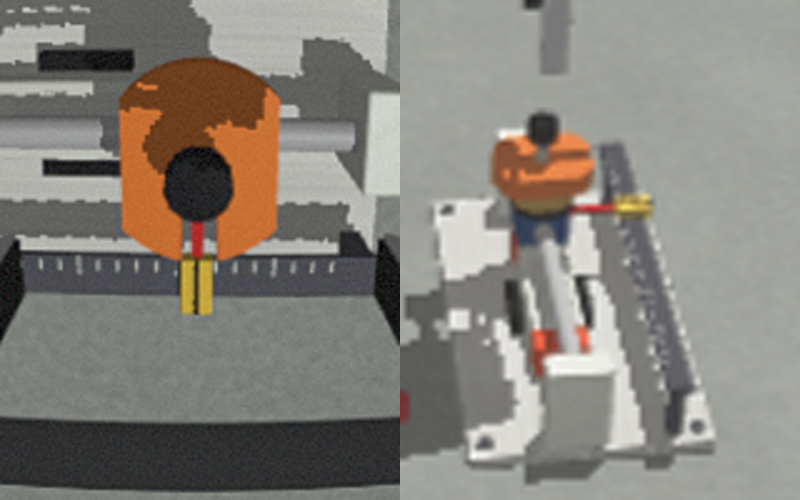

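The wrist half shows the weight around the stem, head at (198,184), and the pointer (198,238) in line with the marker line (196,288). The side half shows it flat on the brass. A quick numeric check before handing in.

Run:
```python
from h import *
c=dict(np.load('f_w.npz'));H=hsv(c);h,w=H.shape[:2];v,u=np.mgrid[:h,:w]
g=lambda z:wplane(c,np.c_[u.ravel(),v.ravel()],z).reshape(h,w,3)[...,:2]
P=g(124);m=(H[...,0]>=5)&(H[...,0]<=17)&(H[...,1]>130)&(H[...,2]>60)&(np.hypot(*(P-[590,206]).transpose(2,0,1))<60)
b=max(blobs(m),key=lambda q:q[1])[0];ct=max(cv2.findContours(b.astype(np.uint8),0,1)[0],key=len)[:,0]
print('weight',cv2.minEnclosingCircle(P[ct[:,1],ct[:,0]].astype(np.float32)))
Q=g(160);d=(H[...,2]<50)&(np.hypot(*(Q-[590,206]).transpose(2,0,1))<18)
bh=max(blobs(d),key=lambda q:q[1]);print('head',bh[1],Q[bh[0]].mean(0))
n=np.array([-.0785,.997]);ye=(H[...,0]>=15)&(H[...,0]<=32)&(H[...,1]>120)&(H[...,2]>60)&(v>225)&(abs(u-258)<30)
mk=[x[2] for x in sorted(blobs(ye,12),key=lambda q:-q[1])[:2]];print(mk)
r=((H[...,0]<4)|(H[...,0]>174))&(H[...,1]>130)&(H[...,2]>70)&(v>210)&(v<240)&(abs(u-258)<20)
rb=max(blobs(r,5),key=lambda q:q[1])[2]
print('off',(wplane(c,np.mean(mk,0),74)[0,:2]-wplane(c,rb,68)[0,:2])@n)
```

```text
weight ((589.0326538085938, 205.9912872314453), 42.80904769897461)
head 626 [586.67216866 205.51095417]
[array([262.52037618, 359.92476489]), array([258.08058608, 243.45787546])]
off 3.381545195024197
```

Run:
```python
from h import *
c=dict(np.load('f_w.npz'));H=hsv(c);h,w=H.shape[:2];v,u=np.mgrid[:h,:w];n=np.array([-.0785,.997])
ye=(H[...,0]>=19)&(H[...,0]<=32)&(H[...,1]>120)&(H[...,2]>60)&(v>232)&(v<262)&(abs(u-258)<15)
mk=np.argwhere(ye)[:,::-1];mc=(mk.min(0)+mk.max(0))/2
r=((H[...,0]<4)|(H[...,0]>174))&(H[...,1]>130)&(H[...,2]>70)&(v>210)&(v<240)&(abs(u-258)<20)
rb=max(blobs(r,5),key=lambda q:q[1])[2];print(mc,rb,[((wplane(c,mc,z)[0,:2]-wplane(c,rb,68)[0,:2])@n).round(2) for z in(68,74)])
```

```text
[258. 244.] [258.63333333 224.8       ] [np.float64(-0.55), np.float64(-0.55)]
```

```bash
python3 -c "
from cell import manip
print(manip.sign_off())"
```

```text
the job is handed in; nothing more can be done
None
```

The job is handed in at about 23.5 s: the carriage's pointer measures about 0.5 mm from the mark, and the orange weight lies flat on the brass base, about 2.5 mm from the stem axis by camera, with its slot opposite the base's; sign-off gave no verdict.

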